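# Slide the coaster stack home into its wooden gallery

### The job

Someone left the stack of coasters out on the desk. Without lifting it, push the round stack across the desk into its three-sided wooden holder until it rests against the holder's back wall, then let go and leave it there. Do not disturb the card case and the pocket compass lying nearby.

Things in the scene. Friction and masses are not known exactly. Their poses are not given: they have to be found in the camera images.
- coasters_center (a point): Centre (half-way up) of the loose stack of four dark brown leather coasters with thin silver rims, which moves as one rigid piece: a flat disc 92 mm across and 20 mm high, lying flat, about 0.12 kg, too wide to grasp comfortably. z points up; its yaw has no meaning.
- holder_home (a point): Where the stack's centre lies when home: touching the back wall, midway between the sides, 10 mm up. Holder: fixed low U of brown wood, brass inlay, cork lining level with the desk (no step). Its +x points from open mouth to back wall, z up. Inner faces: back at x = 47 mm, sides at y = +-60 mm, reaching to x = -18 mm; walls 12 mm thick, 18 mm high. The stack starts 180-255 mm off, mouth side.
- card_case_center (a point): Centre of a loose red-brown leather card case, a flat rectangular block 65 x 92 x 24 mm with a strap: a bystander.
- compass_center (a point): Centre of a loose brass pocket compass, round, 53 mm across, 15 mm high, with a small ring on its side (66 mm over all): a bystander.
Things that resemble listed ones, but are neither listed nor needed, are in the scene too. What is shaped like the part that bears holder_home but blue is not meant. What is shaped like the part that bears coasters_center but blue is not meant.

How it is judged:
By the outcome, as a careful person would: the job done as asked, in the order asked, and still so for the second after the job is handed in, with the robot touching nothing.
It also fails if it takes over 32 s, if anything falls off the work surface, if the arm or the gripper's body presses on something with over 40 N, if the wrist force passes 120 N, or if a joint passes its speed limit or range.

### The arm

A 6-joint arm with a two-finger parallel gripper is mounted at the origin on the work surface; the furniture and walls round the work are solid. World frame = base frame: x ahead of the robot, y to its left, z up, the work surface at z = 0. Lengths are in m, angles in rad, forces in N, time in s.
With the tool pointing down it reaches from about 0.3 to 0.85 m from the base axis. Payload 4.2 kg.
Tool frame: the origin (TCP) lies between the finger pads; the fingertips stand 17 mm ahead of it and the grasp point (between the pads) lies 2 mm behind it; z points along the fingers, y is the direction in which the jaws open and shut (so a half turn about z gives the same grasp; the last joint's range is limited). The gripper opens to 91 mm and grips with 3 to 60 N. Pads are 32 mm wide; open, the fingers measure 118 mm over their backs; the gripper's body (76 mm by 178 mm) begins 60 mm behind the grasp point.
Start: joints at [1.222, 0.32, 1.565, -0, 1.257, -0.02], TCP at [0.186, 0.544, 0.231] pointing down, gripper open.
Joint ranges: [-3.11, 3.11], [-0.84, 2.01], [0.21, 2.61], [-1.34, 4.49], [0.05, 2.63], [-2.56, 2.56]. Speed limits (rad/s): [2.57, 2.57, 3.14, 3.14, 3.14, 3.14].

### API

Orientations are given as a unit quaternion [w, x, y, z].
In Python, from station import arm gives the robot as it stands. The module is installed in compiled form; this text tells all that it offers.
- The arm moves only by the tool carry_out, never from a script. Its argument "commands" is a list of rows, each an object of numbers: "tx", "ty", "tz": the shift along the tool's x, y, z in cm; "ax", "ay", "az": the turn, a rotation vector about the tool's x, y, z in degrees; "hand": the opening, from -1 (shut) to 1 (fully open). A call has 1 to 5 rows; each row is the pose to reach, as a shift and turn from the pose commanded when the call began, along the tool's axes at that moment; what a row does not reach only later rows make up. A row lasts 1/8 s, in which the tool goes at most 62.5 mm and 10.7 degrees, less where a joint would pass 70% of its speed; a pose out of reach is approached as far as the arm can. A call with a gripper value outside its range is refused whole. The fingers move at their own pace and stop on an object; "squeeze" is the grip in N (left out, the last holds). Time passes only in rows, so rows that repeat a pose let the fingers close. It gives the time, the measured TCP pose, the force and the opening at its end, in the units of the state.
- arm.observe(): the state, without advancing time (a new reading comes with each control period).
- arm.read_camera(name): name is "scene" or "top"; returns the picture (420x560x3 uint8, blue, green, red); there is no depth.
- arm.camera_info(name): a dict with "intrinsics" (3x3 intrinsics, pixels), "k1" (the pictures are not rectified: a ray, as slopes to the right and down, at radius r is drawn at 1 + k1 r^2 times it, then the intrinsics apply), "R" (3x3) and "t" (3): a world point X has camera coordinates R X + t. Camera axes: x right, y down, z forward; pixel columns grow to the right and rows downward; lengths in m; the calibration is good to about 2 mm. A picture is of the moment at which its call begins. camera_info takes no time and is no camera call.
- arm.finish_job(): hands the job in, once; it reports no verdict.
Trained networks look in the newest picture that a camera, given by its name, has taken for a name from the list of things; names that differ only in an ending like _2 or _b are one class to them, and where a whole thing is asked for, a point or a joint stands for the part that bears it (a point fixed in the world has none). Each returns a list of dicts, best first, with "conf" (0 to 1); they miss things now and then, are a little off and sometimes report something else, mostly with a low value. They report only what shows in the picture. A call takes as long as a camera call. They do not tell look-alikes from the thing itself.
- arm.recognise(query, camera): "rect" ([left, top, right, bottom] in pixels, round what is visible of it).
The state is a dict: "time": time; "joint_pos": joint angles; "qvel": joint speeds; "effort": joint torques, N m; "tool_pos": TCP position; "tcp_rot": TCP orientation; "ft_force": force on the tool from outside, world axes, zero at the start; "moment": the same for the moment, N m; "grip_width": finger opening in m.
Only numpy, scipy, OpenCV 4.12 (cv2) and the standard library are available. Lean on these libraries where they do the work, as an engineer would, in place of code of your own. Each camera call takes 0.05 s, during which the arm holds its last target.

## Working session

There is one attempt and no reset: what is moved stays moved. The work goes in short steps, Python scripts to look and compute and a tool call to move; the robot and the scene stay as the last step left them, time stands still between calls to the robot, and variables do not carry over. Pictures are saved under pics/ and viewed, and the job is handed in when it is done.

Besides the shell and the picture viewer there is one more tool, called after "Call:" as name(argument=value, ...), one argument or row to a line, values as JSON. carry_out: Moves the arm, as the interface text tells. Its arguments: {"type":"object","properties":{"commands":{"type":"array"},"squeeze":{"type":"number"}},"required":["commands"]}

```bash
mkdir -p pics
python3 - <<'E'
from station import arm
import cv2
for c in ("scene","top"):
    im=arm.read_camera(c); cv2.imwrite(f"pics/{c}0.png",im)
    i=arm.camera_info(c); print(c,i)
s=arm.observe(); print(s)
for q in ("coasters_center","holder_home","card_case_center","compass_center"):
    print(q,arm.recognise(q,"top"))
E
```

```text
scene {'intrinsics': array([[380.92962453,   0.        , 280.98291165],
       [  0.        , 380.92962453, 208.94443036],
       [  0.        ,   0.        ,   1.        ]]), 'k1': -0.0791710041867684, 'R': array([[ 0.46161001, -0.88680646,  0.02214725],
       [-0.45673134, -0.25899741, -0.85106805],
       [ 0.76046872,  0.38274619, -0.5245881 ]]), 't': array([-0.15994162,  0.28899719,  0.46089328])}
top {'intrinsics': array([[386.26623074,   0.        , 272.75130977],
       [  0.        , 386.26623074, 213.22805181],
       [  0.        ,   0.        ,   1.        ]]), 'k1': -0.03723428661062615, 'R': array([[ 1.11074996e-02, -9.99938305e-01, -9.43290149e-05],
       [-9.99219429e-01, -1.10959377e-02, -3.79132321e-02],
       [ 3.79098464e-02,  5.15376596e-04, -9.99281031e-01]]), 't': array([0.10077284, 0.49287201, 0.91559621])}
{'time': 0.1, 'joint_pos': array([ 1.22199672e+00,  3.20224342e-01,  1.56553219e+00, -1.79444580e-05,
        1.25740267e+00, -2.00022130e-02]), 'qvel': array([-8.79229695e-04, -3.45991331e-03, -2.81706297e-03, -2.84495709e-05,
       -2.43078166e-04, -2
[... 238 characters left out ...]
1.63656378e-01,  9.86517094e-01, -7.71558676e-04]), 'ft_force': array([ 0.26210742, -0.03018887, -1.00074987]), 'moment': array([-0.03389279, -0.00883048, -0.01330576]), 'grip_width': 0.09151112832621859}
coasters_center [{'rect': [365.9, 142.8, 401.3, 184.1], 'conf': 0.86}, {'rect': [319.3, 204.7, 359.5, 243.8], 'conf': 0.62}]
holder_home [{'rect': [163.0, 247.5, 204.5, 310.0], 'conf': 0.95}, {'rect': [216.2, 130.0, 270.4, 195.7], 'conf': 0.89}, {'rect': [137.3, 159.3, 181.6, 226.9], 'conf': 0.58}]
card_case_center [{'rect': [230.2, 220.6, 275.0, 265.2], 'conf': 0.62}]
compass_center [{'rect': [186.6, 126.9, 209.0, 144.8], 'conf': 0.72}, {'rect': [220.3, 129.7, 266.9, 198.3], 'conf': 0.46}]
```

View pics/top0.png

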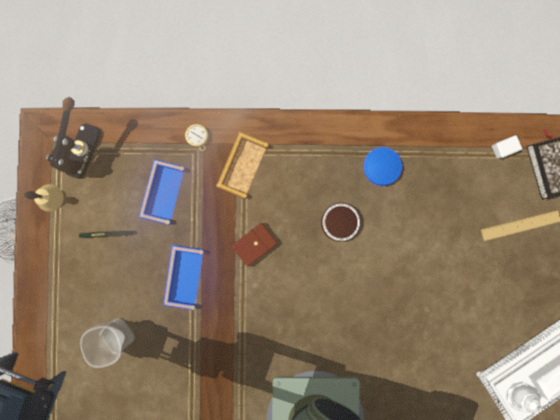

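View pics/scene0.png

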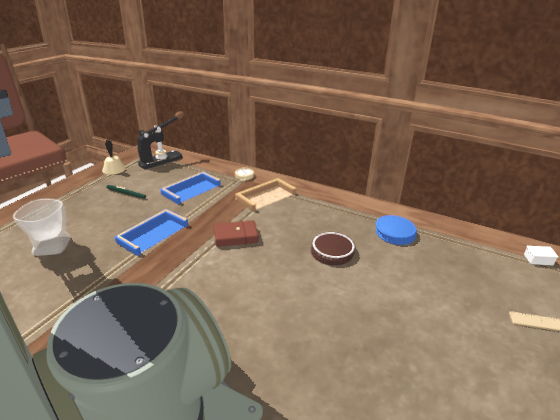

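Run:
```python
import cv2
im=cv2.imread("pics/top0.png"); c=im[110:320,130:410]
cv2.imwrite("pics/top0c.png",cv2.resize(c,None,fx=2.8,fy=2.8,interpolation=cv2.INTER_CUBIC))
```

```text
(no output)
```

View pics/top0c.png

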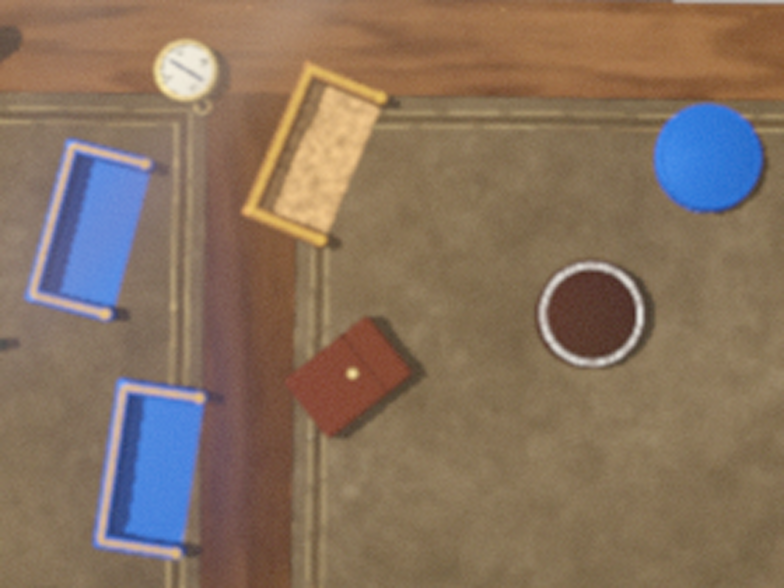

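The brown stack with the silver rim is at (341,222), and the blue disc at (383,166) is not meant. The brown U with cork lining is at (243,165), and the blue Us at (162,192) and (184,277) are not meant. The card case is at (255,244) and the compass at (196,135). I'll confirm with an enlarged crop and measure.

```bash
cat > h.py <<'E'
import numpy as np, cv2
from station import arm
def ray(c,uv):
    i=arm.camera_info(c);K=i["intrinsics"]
    d=np.array([i["k1"],0,0,0,0.])
    # r-> 1+k1 r^2 : cv2 model
    p=cv2.undistortPointsIter(np.array([[uv]],float),K,d,None,None,(3,50,1e-10))[0,0]
    R=i["R"];return -R.T@i["t"], R.T@np.array([p[0],p[1],1.])
def w(c,uv,z):
    o,d=ray(c,uv); return o+d*(z-o[2])/d[2]
def proj(c,X):
    i=arm.camera_info(c)
    return cv2.projectPoints(np.atleast_2d(X).astype(float),cv2.Rodrigues(i["R"])[0],i["t"],i["intrinsics"],np.array([i["k1"],0,0,0,0.]))[0][:,0]
E
python3 - <<'E'
from h import *
from scipy.optimize import least_squares
im=cv2.imread("pics/top0.png")
# stack : rim in crop
C=lambda x,y:np.array([130+x/2.8-0.32,110+y/2.8-0.32])
# coasters: bright rim + dark fill -> segment
hsv=cv2.cvtColor(im,cv2.COLOR_BGR2HSV)
sub=im[195:250,312:370].astype(int)
bright=(sub.min(2)>125).astype(np.uint8)
cs,_=cv2.findContours(bright,cv2.RETR_EXTERNAL,cv2.CHAIN_APPROX_NONE)
c=max(cs,key=cv2.contourArea); e=cv2.fitEllipse(c); print("ellipse",e[0][0]+312,e[0][1]+195,e[1])
st=w("top",(e[0][0]+312,e[0][1]+195),0.020); print("stack",st)
pts=[C(308,63),C(385,97),C(243,210),C(322,243)]
W=np.array([w("top",p,0.018)[:2] for p in pts]); print(W)
# model: back corner at top of image
L=np.array([[.059,-.072],[-.018,-.072],[.059,.072],[-.018,.072]])
def f(p):
    c,s=np.cos(p[2]),np.sin(p[2]);return (L@np.array([[c,s],[-s,c]])+p[:2]-W).ravel()
r=least_squares(f,[*W.mean(0),np.pi/2]);print("holder",r.x,np.degrees(r.x[2]),r.fun.reshape(-1,2)*1000)
cc=[C(368,318),C(413,372),C(330,437),C(286,380)]
print("case",[w("top",p,0.024)[:2].round(3) for p in cc])
print("compass",w("top",C(186,70),.015)[:2])
# local
c,s=np.cos(r.x[2]),np.sin(r.x[2]);Rt=np.array([[c,s],[-s,c]])
print("stack in holder",Rt@(st[:2]-r.x[:2]))
print("case in holder",[(Rt@(w("top",p,.024)[:2]-r.x[:2])).round(3) for p in cc])
big=cv2.resize(im[120:280,180:400],None,fx=3.6,fy=3.6,interpolation=cv2.INTER_CUBIC)
def dr(X,col):
    for p in proj("top",X): 
        cv2.circle(big,tuple(int(v) for v in ((p-[180,120]+.5)*3.6)),2,col,-1)
H=lambda l,z:np.c_[l@Rt+r.x[:2],np.full(len(l),z)]
dr(H(L,.018),(0,255,0));dr(H(np.array([[.047,-.06],[.047,.06],[-.018,-.06],[-.018,.06],[0,0]]),.018),(0,0,255))
a=np.linspace(0,6.28,24);dr(np.c_[st[0]+.046*np.cos(a),st[1]+.046*np.sin(a),a*0+.02],(0,255,0))
cv2.imwrite("pics/chk.png",big)
i=arm.camera_info("scene")
im2=cv2.imread("pics/scene0.png")
big=cv2.resize(im2[160:280,200:400],None,fx=4,fy=4,interpolation=cv2.INTER_CUBIC)
def dr2(X,col):
    for p in proj("scene",X): cv2.circle(big,tuple(int(v) for v in ((p-[200,160]+.5)*4)),2,col,-1)
dr2(H(L,.018),(0,255,0));dr2(np.c_[st[0]+.046*np.cos(a),st[1]+.046*np.sin(a),a*0+.02],(0,255,0))
cv2.imwrite("pics/chk2.png",big)
E
```

```text
ellipse 340.78174781799316 221.78960800170898 (36.41356658935547, 36.66351318359375)
stack [ 0.47282212 -0.05505973  0.02      ]
[[0.68482289 0.18762397]
 [0.65612262 0.12138877]
 [0.55793115 0.24101391]
 [0.53051949 0.17339287]]
holder [0.59944609 0.16193945 1.175036  ] 67.32460333829094 [[ 3.80294043  0.99829579]
 [ 2.81895927 -3.81469593]
 [-2.17465246  3.1217755 ]
 [-4.44724724 -0.30537536]]
case [array([0.467, 0.133]), array([0.422, 0.095]), array([0.367, 0.164]), array([0.414, 0.202])]
compass [0.6785585  0.29271619]
stack in holder [-0.24904074  0.03318108]
case in holder [array([-0.077,  0.111]), array([-0.13 ,  0.138]), array([-0.088,  0.215]), array([-0.035,  0.186])]
```

View pics/chk.png

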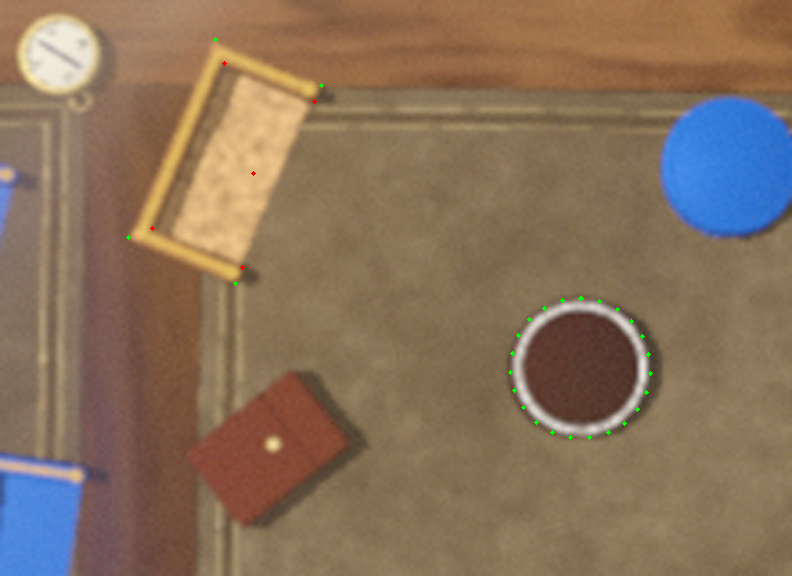

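View pics/chk2.png

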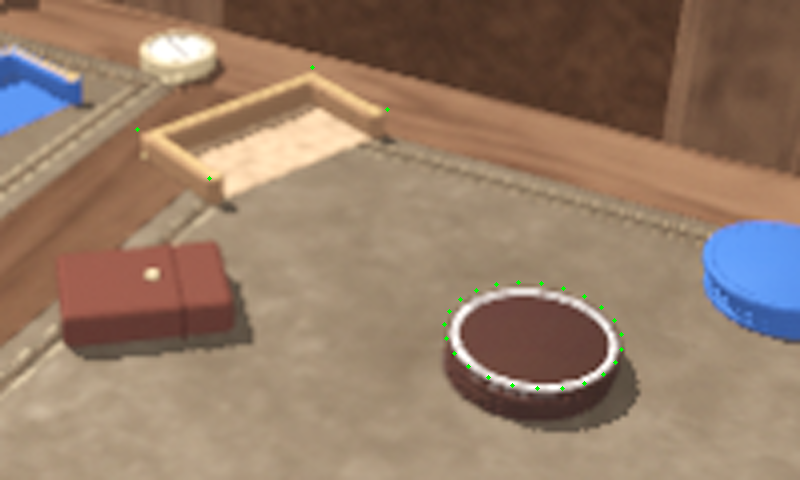

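The crops confirm it: dark brown stack with silver rim, brown wooden U with cork. The card case stays over 5 cm clear of the push corridor. I'll push with the half-open fingers as a cradle, tool x along the push heading (~59.7°), and the contact edges outside the holder's walls.

```bash
cat >> h.py <<'E'
from scipy.spatial.transform import Rotation as Ro
def go(x,y,z,head):
    s=arm.observe();q=s["tcp_rot"];R=Ro.from_quat([q[1],q[2],q[3],q[0]])
    h=np.radians(head);X=np.array([np.cos(h),np.sin(h),0]);Z=np.array([0,0,-1.]);T=Ro.from_matrix(np.c_[X,np.cross(Z,X),Z])
    d=R.inv().apply(np.array([x,y,z])-s["tool_pos"])*100
    print("t",s["time"],"pos",s["tool_pos"].round(4),"F",s["ft_force"].round(2),"w",s["grip_width"].round(4))
    print("txyz cm",d.round(2),"axyz deg",np.degrees((R.inv()*T).as_rotvec()).round(2))
E
python3 -c "
from h import *
go(.430,-.128,.2,59.7)"
```

```text
Traceback (most recent call last):
  File "h.py", line 19, in go
    print("t",s["time"],"pos",s["tool_pos"].round(4),"F",s["ft_force"].round(2),"w",s["grip_width"].round(4))
                                                                                    ^^^^^^^^^^^^^^^^^^^^^
AttributeError: 'float' object has no attribute 'round'
```

```bash
sed -i 's/s\["grip_width"\].round(4)/round(float(s["grip_width"]),4)/' h.py
python3 -c "
from h import *
go(.430,-.128,.2,59.7)"
```

```text
t 0.3 pos [0.1856 0.5441 0.2307] F [-0.68  0.31  0.05] w 0.0911
txyz cm [-44.83 -55.71   3.1 ] axyz deg [-2.0000e-02  3.0000e-02  1.0146e+02]
```

Call:
carry_out(
  commands=[
    {"tx": -3, "ty": -3.7, "tz": 0.2, "az": 7, "hand": 0.3},
    {"tx": -6, "ty": -7.4, "tz": 0.4, "az": 14, "hand": 0.3},
    {"tx": -9, "ty": -11.1, "tz": 0.6, "az": 21, "hand": 0.3},
    {"tx": -12, "ty": -14.8, "tz": 0.8, "az": 28, "hand": 0.3},
    {"tx": -15, "ty": -18.5, "tz": 1.0, "az": 35, "hand": 0.3},
  ],
)

```text
validation failed for argument at $.co...
```

```bash
python3 -c "
from h import *
go(.430,-.128,.2,59.7)"
```

```text
t 0.3 pos [0.1856 0.5441 0.2307] F [-0.68  0.31  0.05] w 0.0911
txyz cm [-44.83 -55.71   3.1 ] axyz deg [-2.0000e-02  3.0000e-02  1.0146e+02]
```

The call was refused with a truncated message, and nothing moved. I'll try again with all the keys in every row.

Call:
carry_out(
  commands=[
    {"tx": -3.0, "ty": -3.7, "tz": 0.2, "ax": 0, "ay": 0, "az": 7, "hand": 0.3},
    {"tx": -6, "ty": -7.4, "tz": 0.4, "ax": 0, "ay": 0, "az": 14, "hand": 0.3},
    {"tx": -9, "ty": -11.1, "tz": 0.6, "ax": 0, "ay": 0, "az": 21, "hand": 0.3},
    {"tx": -12, "ty": -14.8, "tz": 0.8, "ax": 0, "ay": 0, "az": 28, "hand": 0.3},
    {"tx": -15, "ty": -18.5, "tz": 1.0, "ax": 0, "ay": 0, "az": 35, "hand": 0.3},
  ],
)

```text
time: 0.92
tool_pos: [0.2682, 0.3192, 0.221]
tcp_rot: [0.0, 0.454, 0.891, 0.0]
ft_force: [1.0, 0.1, -0.4]
grip_width: 0.0596
```

```bash
python3 -c "
from h import *
go(.430,-.128,.2,59.7)"
```

```text
t 0.925 pos [0.2682 0.3192 0.221 ] F [ 0.97  0.09 -0.37] w 0.0596
txyz cm [-45.7  -13.17   2.09] axyz deg [ 3.000e-02 -2.000e-02  6.626e+01]
```

Call:
carry_out(
  commands=[
    {"tx": -4.6, "ty": -1.3, "tz": 0.2, "ax": 0, "ay": 0, "az": 6.6, "hand": 0.3},
    {"tx": -9.2, "ty": -2.6, "tz": 0.4, "ax": 0, "ay": 0, "az": 13.2, "hand": 0.3},
    {"tx": -13.8, "ty": -3.9, "tz": 0.6, "ax": 0, "ay": 0, "az": 19.8, "hand": 0.3},
    {"tx": -18.4, "ty": -5.2, "tz": 0.8, "ax": 0, "ay": 0, "az": 26.4, "hand": 0.3},
    {"tx": -23, "ty": -6.5, "tz": 1.0, "ax": 0, "ay": 0, "az": 33, "hand": 0.3},
  ],
)

```text
time: 1.55
tool_pos: [0.3515, 0.0952, 0.2111]
tcp_rot: [0.0, 0.689, 0.725, 0.001]
ft_force: [0.6, 0.2, -0.4]
grip_width: 0.059
```

```bash
python3 -c "
from h import *
go(.430,-.128,.2,59.7)"
```

```text
t 1.55 pos [0.3515 0.0952 0.2111] F [ 0.6   0.21 -0.38] w 0.059
txyz cm [-22.69   6.69   1.11] axyz deg [ 0.06 -0.04 33.25]
```

Call:
carry_out(
  commands=[
    {"tx": -4.6, "ty": 1.3, "tz": 0.2, "ax": 0, "ay": 0, "az": 6.6, "hand": 0.3},
    {"tx": -9.2, "ty": 2.6, "tz": 0.4, "ax": 0, "ay": 0, "az": 13.2, "hand": 0.3},
    {"tx": -13.8, "ty": 3.9, "tz": 0.6, "ax": 0, "ay": 0, "az": 19.8, "hand": 0.3},
    {"tx": -18.4, "ty": 5.2, "tz": 0.8, "ax": 0, "ay": 0, "az": 26.4, "hand": 0.3},
    {"tx": -22.7, "ty": 6.7, "tz": 1.1, "ax": 0, "ay": 0, "az": 33.2, "hand": 0.3},
  ],
)

```text
time: 2.17
tool_pos: [0.4309, -0.128, 0.2001]
tcp_rot: [0.0, 0.867, 0.498, 0.0]
ft_force: [1.0, 0.9, 0.0]
grip_width: 0.0594
```

```bash
python3 -c "
from h import *
go(.430,-.128,.024,59.7)"
```

```text
t 2.175 pos [ 0.4309 -0.128   0.2001] F [1.04 0.85 0.  ] w 0.0594
txyz cm [-0.05 -0.09 17.61] axyz deg [ 0.04 -0.02 -0.01]
```

Descending beside the stack, to 13 mm and then about 7 mm tip height.

Call:
carry_out(
  commands=[
    {"tx": 0, "ty": 0, "tz": 5, "ax": 0, "ay": 0, "az": 0, "hand": 0.3},
    {"tx": 0, "ty": 0, "tz": 10, "ax": 0, "ay": 0, "az": 0, "hand": 0.3},
    {"tx": 0, "ty": 0, "tz": 14, "ax": 0, "ay": 0, "az": 0, "hand": 0.3},
    {"tx": 0, "ty": 0, "tz": 16.5, "ax": 0, "ay": 0, "az": 0, "hand": 0.3},
    {"tx": 0, "ty": 0, "tz": 17.6, "ax": 0, "ay": 0, "az": 0, "hand": 0.3},
  ],
)

```text
time: 2.8
tool_pos: [0.4299, -0.1261, 0.0227]
tcp_rot: [-0.001, 0.866, 0.5, -0.001]
ft_force: [0.3, -0.1, 0.4]
grip_width: 0.0589
```

```bash
python3 -c "
from h import *
for c in ('top','scene'):
    cv2.imwrite(f'pics/{c}1.png',arm.read_camera(c))
a=cv2.resize(cv2.imread('pics/top1.png')[130:290,200:420],(550,400));b=cv2.imread('pics/scene1.png')[180:340,220:440]
cv2.imwrite('pics/c1.png',np.hstack([cv2.resize(a,(400,291)),cv2.resize(b,(400,291))]))
go(.430,-.128,.024,59.7)"
```

```text
t 2.9 pos [ 0.4303 -0.1262  0.0234] F [-0.51 -1.02  0.14] w 0.0594
txyz cm [-0.17  0.07 -0.06] axyz deg [-0.09  0.01  0.26]
```

View pics/c1.png

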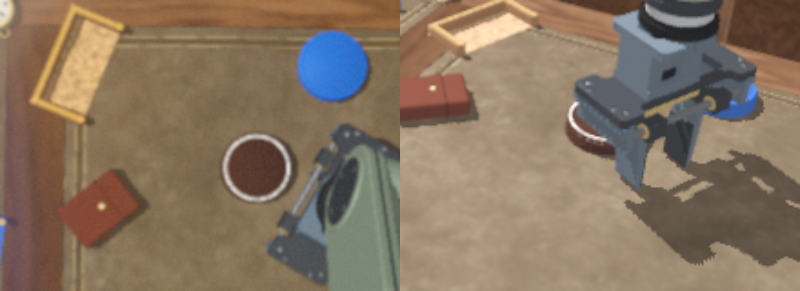

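The top view shows the open fingers squarely behind the stack, with nothing else near them. Starting the push.

```bash
python3 -c "
from h import *
go(.5737,.1179,.024,59.7)"
```

```text
t 2.9 pos [ 0.4303 -0.1262  0.0234] F [-0.51 -1.02  0.14] w 0.0594
txyz cm [28.31  0.2  -0.07] axyz deg [-0.09  0.01  0.26]
```

Call:
carry_out(
  commands=[
    {"tx": 1.5, "ty": 0, "tz": 0, "ax": 0, "ay": 0, "az": 0, "hand": 0.3},
    {"tx": 2.5, "ty": 0, "tz": 0, "ax": 0, "ay": 0, "az": 0, "hand": 0.3},
    {"tx": 3.5, "ty": 0, "tz": 0, "ax": 0, "ay": 0, "az": 0, "hand": 0.3},
    {"tx": 4.5, "ty": 0.0, "tz": 0, "ax": 0, "ay": 0, "az": 0, "hand": 0.3},
    {"tx": 5.5, "ty": 0.0, "tz": 0, "ax": 0, "ay": 0, "az": 0, "hand": 0.3},
  ],
)

```text
time: 3.52
tool_pos: [0.4584, -0.0782, 0.0241]
tcp_rot: [0.0, 0.866, 0.5, -0.0]
ft_force: [-1.9, -2.9, 1.5]
grip_width: 0.0592
```

Call:
carry_out(
  commands=[
    {"tx": 1.2, "ty": 0, "tz": 0, "ax": 0, "ay": 0, "az": 0, "hand": 0.3},
    {"tx": 2.4, "ty": 0, "tz": 0, "ax": 0, "ay": 0, "az": 0, "hand": 0.3},
    {"tx": 3.6, "ty": 0, "tz": 0, "ax": 0, "ay": 0, "az": 0, "hand": 0.3},
    {"tx": 4.8, "ty": 0.0, "tz": 0, "ax": 0, "ay": 0, "az": 0, "hand": 0.3},
    {"tx": 6.0, "ty": 0.0, "tz": 0, "ax": 0, "ay": 0, "az": 0, "hand": 0.3},
  ],
)

```text
time: 4.15
tool_pos: [0.4885, -0.026, 0.0239]
tcp_rot: [-0.0, 0.866, 0.5, -0.0]
ft_force: [-1.4, -1.7, 2.8]
grip_width: 0.0593
```

```bash
python3 -c "
from h import *
for c in ('top','scene'):
    cv2.imwrite(f'pics/{c}2.png',arm.read_camera(c))
a=cv2.imread('pics/top2.png')[110:290,180:400];b=cv2.imread('pics/scene2.png')[160:340,200:420]
cv2.imwrite('pics/c2.png',np.hstack([cv2.resize(a,(400,327)),cv2.resize(b,(400,327))]))
go(.5737,.1179,.024,59.7)"
```

```text
t 4.25 pos [ 0.4891 -0.0255  0.0239] F [-0.25 -0.1  -0.35] w 0.0596
txyz cm [16.65  0.16  0.  ] axyz deg [ 0.03 -0.07  0.31]
```

View pics/c2.png

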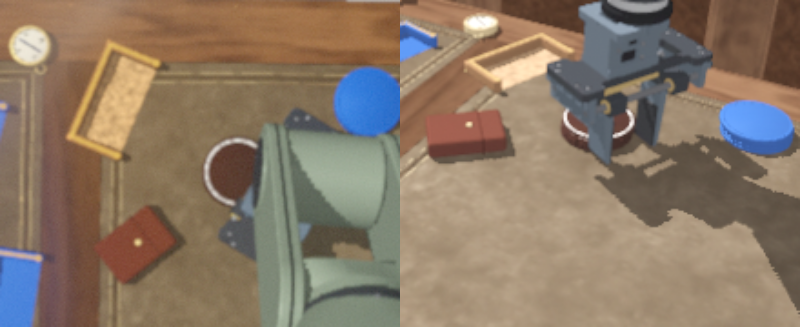

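The stack sits in the finger cradle at about (240,170) of the left view and moves along the line. Continuing.

Call:
carry_out(
  commands=[
    {"tx": 1.2, "ty": 0, "tz": 0, "ax": 0, "ay": 0, "az": 0, "hand": 0.3},
    {"tx": 2.4, "ty": 0, "tz": 0, "ax": 0, "ay": 0, "az": 0, "hand": 0.3},
    {"tx": 3.6, "ty": 0, "tz": 0, "ax": 0, "ay": 0, "az": 0, "hand": 0.3},
    {"tx": 4.8, "ty": 0.1, "tz": 0, "ax": 0, "ay": 0, "az": 0, "hand": 0.3},
    {"tx": 6.0, "ty": 0.1, "tz": 0, "ax": 0, "ay": 0, "az": 0, "hand": 0.3},
  ],
)

```text
time: 4.88
tool_pos: [0.5196, 0.0255, 0.0239]
tcp_rot: [-0.0, 0.866, 0.5, 0.0]
ft_force: [-0.6, -0.4, -0.7]
grip_width: 0.0596
```

Call:
carry_out(
  commands=[
    {"tx": 1.2, "ty": 0, "tz": 0, "ax": 0, "ay": 0, "az": 0, "hand": 0.3},
    {"tx": 2.4, "ty": 0, "tz": 0, "ax": 0, "ay": 0, "az": 0, "hand": 0.3},
    {"tx": 3.6, "ty": 0, "tz": 0, "ax": 0, "ay": 0, "az": 0, "hand": 0.3},
    {"tx": 4.8, "ty": 0, "tz": 0, "ax": 0, "ay": 0, "az": 0, "hand": 0.3},
    {"tx": 5.6, "ty": 0, "tz": 0, "ax": 0, "ay": 0, "az": 0, "hand": 0.3},
  ],
)

```text
time: 5.5
tool_pos: [0.5475, 0.0739, 0.0239]
tcp_rot: [-0.0, 0.866, 0.5, 0.0]
ft_force: [0.3, -1.1, -0.4]
grip_width: 0.0595
```

```bash
python3 -c "
from h import *
for c in ('top','scene'):
    cv2.imwrite(f'pics/{c}3.png',arm.read_camera(c))
a=cv2.imread('pics/top3.png')[110:270,180:340];b=cv2.imread('pics/scene3.png')[150:310,200:360]
cv2.imwrite('pics/c3.png',np.hstack([cv2.resize(a,(400,400)),cv2.resize(b,(400,400))]))
go(.5737,.1179,.024,59.7)"
```

```text
t 5.6 pos [0.5477 0.074  0.024 ] F [-0.38  0.25  0.05] w 0.0591
txyz cm [5.1  0.05 0.  ] axyz deg [ 0.03 -0.04  0.3 ]
```

View pics/c3.png

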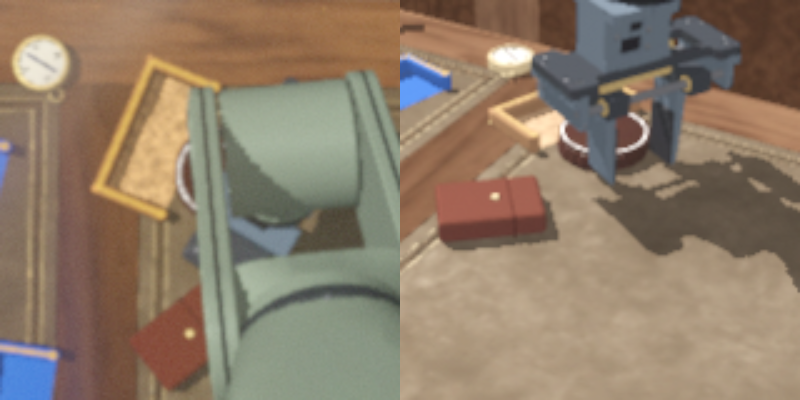

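The stack is entering the mouth centrally, and the card case is untouched. Next I'll close most of the gap, then creep in while watching the force.

Call:
carry_out(
  commands=[
    {"tx": 1.0, "ty": 0, "tz": 0, "ax": 0, "ay": 0, "az": 0, "hand": 0.3},
    {"tx": 2.0, "ty": 0, "tz": 0, "ax": 0, "ay": 0, "az": 0, "hand": 0.3},
    {"tx": 3.0, "ty": 0, "tz": 0, "ax": 0, "ay": 0, "az": 0, "hand": 0.3},
    {"tx": 3.8, "ty": 0, "tz": 0, "ax": 0, "ay": 0, "az": 0, "hand": 0.3},
    {"tx": 4.3, "ty": 0, "tz": 0, "ax": 0, "ay": 0, "az": 0, "hand": 0.3},
  ],
)

```text
time: 6.22
tool_pos: [0.5688, 0.1109, 0.0239]
tcp_rot: [0.0, 0.866, 0.5, 0.0]
ft_force: [0.2, -0.7, -0.6]
grip_width: 0.0592
```

Call:
carry_out(
  commands=[
    {"tx": 0.2, "ty": 0, "tz": 0, "ax": 0, "ay": 0, "az": 0, "hand": 0.3},
    {"tx": 0.4, "ty": 0, "tz": 0, "ax": 0, "ay": 0, "az": 0, "hand": 0.3},
    {"tx": 0.4, "ty": 0, "tz": 0, "ax": 0, "ay": 0, "az": 0, "hand": 0.3},
  ],
)

```text
time: 6.6
tool_pos: [0.5706, 0.1139, 0.024]
tcp_rot: [-0.0, 0.866, 0.5, 0.0]
ft_force: [-0.8, -0.3, 0.7]
grip_width: 0.0592
```

```bash
python3 -c "
from h import *
cv2.imwrite('pics/scene4.png',arm.read_camera('scene'))
b=cv2.imread('pics/scene4.png')[150:270,230:350]
cv2.imwrite('pics/c4.png',cv2.resize(b,(600,600),interpolation=cv2.INTER_CUBIC))
go(.5737,.1179,.024,59.7)"
```

```text
t 6.65 pos [0.5706 0.1138 0.024 ] F [ 0.16 -0.4   0.38] w 0.0594
txyz cm [ 0.51  0.07 -0.  ] axyz deg [-0.   -0.02  0.25]
```

View pics/c4.png

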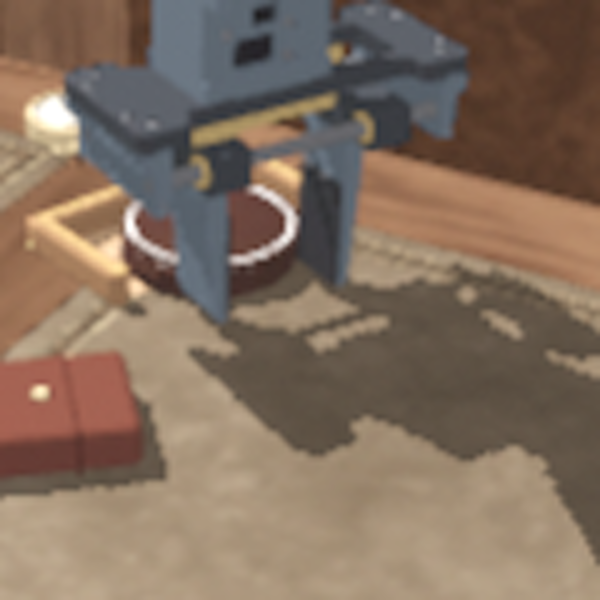

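Call:
carry_out(
  commands=[
    {"tx": 0.1, "ty": 0, "tz": 0, "ax": 0, "ay": 0, "az": 0, "hand": 0.3},
    {"tx": 0.2, "ty": 0, "tz": 0, "ax": 0, "ay": 0, "az": 0, "hand": 0.3},
    {"tx": 0.3, "ty": 0, "tz": 0, "ax": 0, "ay": 0, "az": 0, "hand": 0.3},
    {"tx": 0.3, "ty": 0, "tz": 0, "ax": 0, "ay": 0, "az": 0, "hand": 0.3},
  ],
)

```text
time: 7.15
tool_pos: [0.5722, 0.1166, 0.024]
tcp_rot: [-0.0, 0.866, 0.5, 0.0]
ft_force: [-0.4, -0.6, -0.5]
grip_width: 0.0593
```

Call:
carry_out(
  commands=[
    {"tx": 0.1, "ty": 0, "tz": 0, "ax": 0, "ay": 0, "az": 0, "hand": 0.3},
    {"tx": 0.2, "ty": 0, "tz": 0, "ax": 0, "ay": 0, "az": 0, "hand": 0.3},
    {"tx": 0.2, "ty": 0, "tz": 0, "ax": 0, "ay": 0, "az": 0, "hand": 0.3},
  ],
)

```text
time: 7.52
tool_pos: [0.5732, 0.1183, 0.0239]
tcp_rot: [-0.0, 0.866, 0.5, 0.0]
ft_force: [-0.6, -0.4, 0.7]
grip_width: 0.0595
```

Call:
carry_out(
  commands=[
    {"tx": 0.1, "ty": 0, "tz": 0, "ax": 0, "ay": 0, "az": 0, "hand": 0.3},
    {"tx": 0.1, "ty": 0, "tz": 0, "ax": 0, "ay": 0, "az": 0, "hand": 0.3},
  ],
)

```text
time: 7.78
tool_pos: [0.5736, 0.1191, 0.0239]
tcp_rot: [-0.0, 0.866, 0.5, 0.0]
ft_force: [1.1, -0.5, 0.3]
grip_width: 0.0594
```

Call:
carry_out(
  commands=[
    {"tx": 0.1, "ty": 0, "tz": 0, "ax": 0, "ay": 0, "az": 0, "hand": 0.3},
    {"tx": 0.1, "ty": 0, "tz": 0, "ax": 0, "ay": 0, "az": 0, "hand": 0.3},
  ],
)

```text
time: 8.02
tool_pos: [0.5739, 0.1197, 0.0239]
tcp_rot: [0.0, 0.866, 0.5, -0.0]
ft_force: [-1.4, -2.1, 0.6]
grip_width: 0.0592
```

```bash
python3 -c "
from h import *
cv2.imwrite('pics/scene5.png',arm.read_camera('scene'))
b=cv2.imread('pics/scene5.png')[170:230,230:310]
cv2.imwrite('pics/c5.png',cv2.resize(b,(800,600),interpolation=cv2.INTER_CUBIC))
go(.5737,.1179,.024,59.7)"
```

```text
t 8.075 pos [0.5739 0.1197 0.0239] F [-0.17 -1.82 -0.32] w 0.0588
txyz cm [-0.16  0.08 -0.01] axyz deg [-0.02  0.03  0.27]
```

View pics/c5.png

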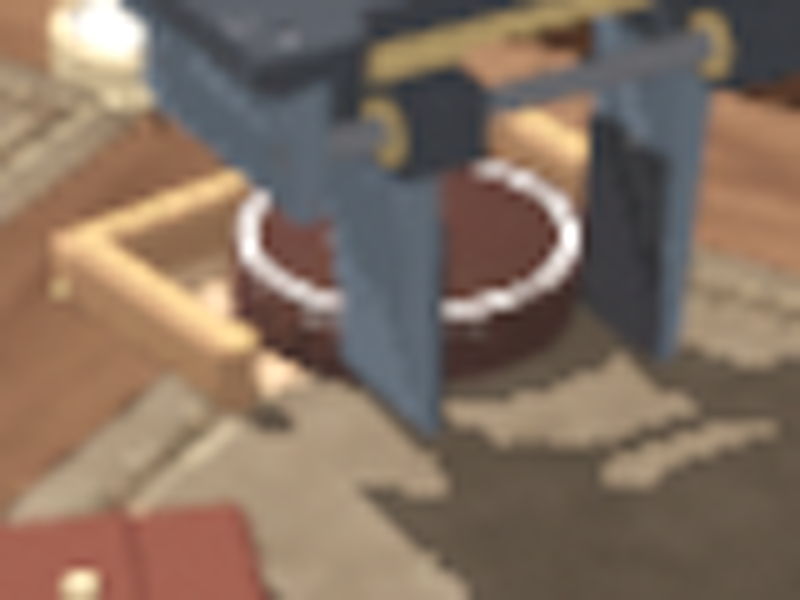

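```bash
cat >> h.py <<'E'
HP=np.array([0.59944609,0.16193945]);HA=1.175036
HR=np.array([[np.cos(HA),np.sin(HA)],[-np.sin(HA),np.cos(HA)]])
def hol(p): return HR@(np.asarray(p)[:2]-HP)
E
python3 -c "
from h import *
p=w('scene',(270.4,193.7),.02);print(p,hol(p))
# initial stack via scene for bias
p=w('scene',(200+533.5/4-.5,160+338/4-.5),.02);print('init',p)
s=arm.observe()['tool_pos'];h=np.radians(59.6);d=np.array([np.cos(h),np.sin(h)])
for k in (.049,.051,.053): print(hol(s[:2]+k*d))
im=cv2.imread('pics/scene5.png')
a=np.linspace(0,6.28,40)
big=cv2.resize(im[160:230,230:320],None,fx=8,fy=8,interpolation=cv2.INTER_CUBIC)
def dr(X,c):
    for p in proj('scene',X): cv2.circle(big,tuple(int(v) for v in (p-[230,160]+.5)*8),2,c,-1)
dr(np.c_[HP[0]+.045*np.cos(a),HP[1]+.045*np.sin(a),a*0+.02],(0,255,0))
cv2.imwrite('pics/c6.png',big)
"
```

```text
[0.59028092 0.15746873 0.02      ] [-0.00765841  0.00673323]
init [ 0.46900779 -0.05663054  0.02      ]
[-0.0002856   0.00074236]
[0.00169625 0.00047354]
[0.0036781  0.00020471]
```

View pics/c6.png

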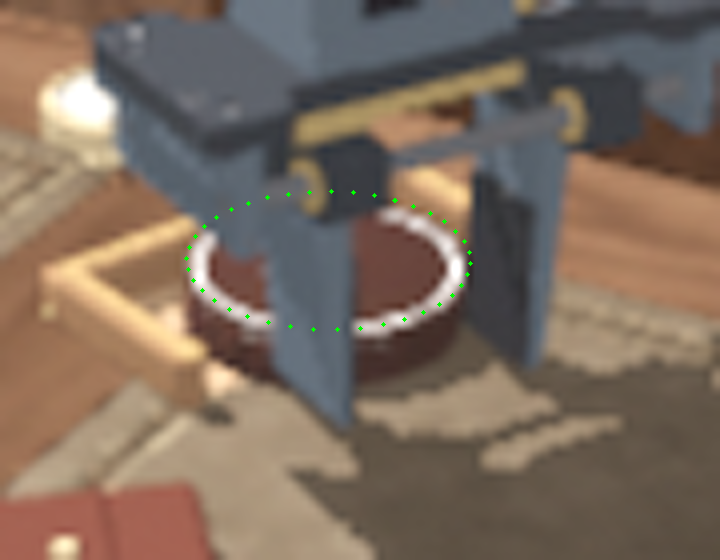

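Call:
carry_out(
  commands=[
    {"tx": 0.1, "ty": 0, "tz": 0, "ax": 0, "ay": 0, "az": 0, "hand": 0.3},
    {"tx": 0.1, "ty": 0, "tz": 0, "ax": 0, "ay": 0, "az": 0, "hand": 0.3},
  ],
)

```text
time: 8.32
tool_pos: [0.574, 0.1201, 0.0238]
tcp_rot: [0.0, 0.866, 0.5, -0.001]
ft_force: [-2.1, -4.3, 2.2]
grip_width: 0.059
```

Call:
carry_out(
  commands=[
    {"tx": 0.1, "ty": 0, "tz": 0, "ax": 0, "ay": 0, "az": 0, "hand": 0.3},
    {"tx": 0.1, "ty": 0, "tz": 0, "ax": 0, "ay": 0, "az": 0, "hand": 0.3},
  ],
)

```text
time: 8.57
tool_pos: [0.574, 0.1204, 0.0238]
tcp_rot: [0.0, 0.866, 0.5, -0.002]
ft_force: [-2.4, -7.7, 2.0]
grip_width: 0.0591
```

Call:
carry_out(
  commands=[
    {"tx": 0.1, "ty": 0, "tz": 0, "ax": 0, "ay": 0, "az": 0, "hand": 0.3},
    {"tx": 0.1, "ty": 0, "tz": 0, "ax": 0, "ay": 0, "az": 0, "hand": 0.3},
  ],
)

```text
time: 8.82
tool_pos: [0.5741, 0.1206, 0.0238]
tcp_rot: [0.001, 0.866, 0.5, -0.002]
ft_force: [-3.4, -9.1, 2.2]
grip_width: 0.0593
```

The force rises steeply to about 9.7 N at heading 69.5°, close to the holder's measured axis of 67.3°, so the stack is pressing on the back wall. Backing off straight along the push line.

Call:
carry_out(
  commands=[
    {"tx": -0.3, "ty": 0, "tz": 0, "ax": 0, "ay": 0, "az": 0, "hand": 0.3},
    {"tx": -0.8, "ty": 0, "tz": 0, "ax": 0, "ay": 0, "az": 0, "hand": 0.3},
    {"tx": -2, "ty": 0, "tz": 0, "ax": 0, "ay": 0, "az": 0, "hand": 0.3},
    {"tx": -4, "ty": 0, "tz": 0, "ax": 0, "ay": 0, "az": 0, "hand": 0.3},
    {"tx": -6, "ty": 0, "tz": 0, "ax": 0, "ay": 0, "az": 0, "hand": 0.3},
  ],
)

```text
time: 9.45
tool_pos: [0.5446, 0.0693, 0.0239]
tcp_rot: [-0.0, 0.866, 0.5, -0.0]
ft_force: [-0.0, 0.2, 0.5]
grip_width: 0.0592
```

Call:
carry_out(
  commands=[
    {"tx": -4, "ty": 0, "tz": -2, "ax": 0, "ay": 0, "az": 0, "hand": 0.3},
    {"tx": -8, "ty": 0, "tz": -6, "ax": 0, "ay": 0, "az": 0, "hand": 0.3},
    {"tx": -13, "ty": 0, "tz": -9, "ax": 0, "ay": 0, "az": 0, "hand": 0.3},
    {"tx": -18, "ty": 0, "tz": -12, "ax": 0, "ay": 0, "az": 0, "hand": 0.3},
    {"tx": -22, "ty": 0, "tz": -14, "ax": 0, "ay": 0, "az": 0, "hand": 0.3},
  ],
)

```text
time: 10.07
tool_pos: [0.4337, -0.1219, 0.1653]
tcp_rot: [0.001, 0.867, 0.499, 0.001]
ft_force: [1.4, 0.1, -0.3]
grip_width: 0.0592
```

```bash
python3 -c "
from h import *
for c in ('top','scene'):
    cv2.imwrite(f'pics/{c}7.png',arm.read_camera(c))
a=cv2.imread('pics/top7.png')[115:275,180:340];b=cv2.imread('pics/scene7.png')[150:270,210:330]
cv2.imwrite('pics/c7.png',np.hstack([cv2.resize(a,(400,400),interpolation=cv2.INTER_CUBIC),cv2.resize(b,(400,400),interpolation=cv2.INTER_CUBIC)]))
go(.43,-.1,.18,59.7)"
```

```text
t 10.175 pos [ 0.434  -0.1231  0.166 ] F [ 0.58 -0.24  0.45] w 0.0592
txyz cm [ 1.79 -1.51 -1.41] axyz deg [ 0.25 -0.01 -0.01]
```

View pics/c7.png

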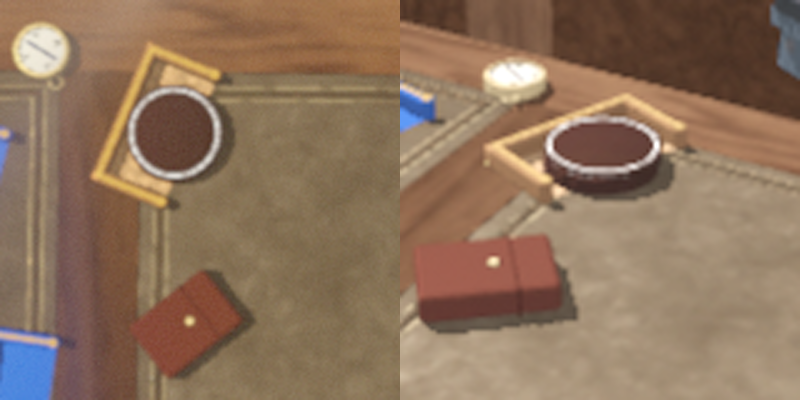

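The stack sits in the brown holder, centre about (175,133) in the left view, apparently against the back wall. The case and compass look unmoved. I'll measure to confirm.

```bash
python3 -c "
from h import *
im=cv2.imread('pics/top7.png'); x0,y0=222,140
sub=im[y0:y0+60,x0:x0+60].astype(int)
m=((sub.min(2)>125)&(sub.max(2)-sub.min(2)<35)).astype(np.uint8)
cs,_=cv2.findContours(m,cv2.RETR_EXTERNAL,cv2.CHAIN_APPROX_NONE);c=max(cs,key=cv2.contourArea);e=cv2.fitEllipse(c)
p=w('top',(e[0][0]+x0,e[0][1]+y0),.02);print(e,p,hol(p)*1000)
a=cv2.imread('pics/top0.png')
d=cv2.absdiff(a,im).max(2)
for n,r in {'case':(225,215,285,270),'compass':(180,120,212,150),'holder_back':(212,128,232,200)}.items():
    g=lambda i:cv2.GaussianBlur(i[r[1]:r[3],r[0]:r[2]],(0,0),1).astype(np.float32)
    A=cv2.cvtColor(g(a),cv2.COLOR_BGR2GRAY);B=cv2.cvtColor(g(im),cv2.COLOR_BGR2GRAY)
    print(n,cv2.phaseCorrelate(A,B),np.abs(A-B).mean())
big=cv2.resize(im[125:200,205:285],None,fx=8,fy=8,interpolation=cv2.INTER_CUBIC)
cv2.imwrite('pics/c8.png',big)
"
```

```text
((27.209505081176758, 27.721195220947266), (36.12067794799805, 36.43704605102539), 98.59307861328125) [0.59903796 0.16344567 0.02      ] [1.23245481 0.95724445]
case ((0.05177643966064949, -0.02338185919429847), 1.0295068873299493) 0.5805344
compass ((-0.019358662662362747, -0.09463355567315013), 1.0131383081277212) 0.4816365
holder_back ((0.12933313256008638, 0.059468728911781454), 1.021409821510315) 1.3140049
```

View pics/c8.png

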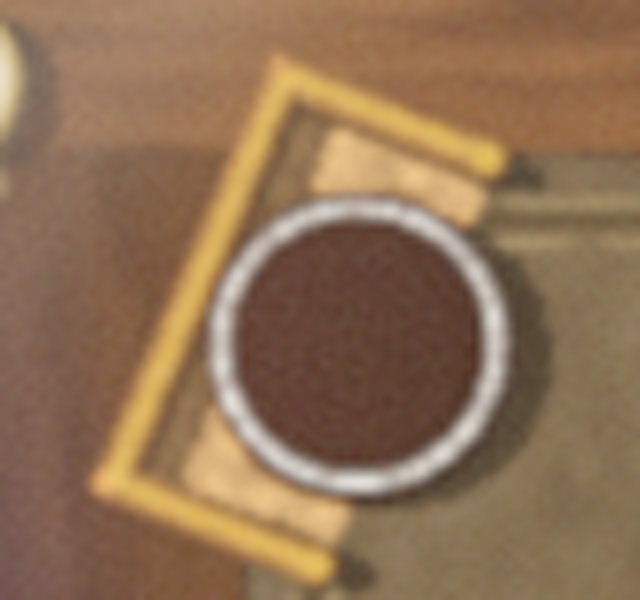

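The crop shows the rim meeting the back wall at about (210,300), midway between the sides. The measured centre is about 1 mm from home on each axis, and the case and compass moved less than 0.1 px. Handing in.

```bash
python3 -c "
from station import arm
print(arm.finish_job())"
```

```text
the job is handed in; nothing more can be done
None
```

I pushed the brown coaster stack, without lifting it, into the brown cork-lined holder until it rested against the back wall. I then backed the gripper off and handed the job in at about 10.2 s of the 32 s allowed.

**Last checks:**
- **Back wall:** pressing in at the end, the force rose to about 9.7 N, straight onto the back wall and well under the limits.
- **Position:** after I withdrew, the top camera put the stack's centre about 1 mm from home in x and in y. That is within the calibration accuracy. The enlarged crop shows the rim touching the back wall.
- **Bystanders:** the card case and compass shifted by less than 0.1 pixel between the first and last top pictures.
- **Gripper:** it is well clear of the stack and touching nothing.

**What disagreed or failed:**
- **Scene camera:** with the fingers partly hiding the stack, a rough reading from this camera put it about 5–8 mm short of home just before final contact. I relied on the force and the later unobstructed top view instead.
- **Holder fit:** my fit to the holder's corners was off by 3–5 mm at each corner, because the corners looked slightly smaller than the stated size.
- **Refused move:** the first move call was rejected, seemingly because rows lacked some keys. Nothing moved.

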